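# Lock the inspection camera with its pin and present the brass specimen to it

## Task

Lock the inspection camera's swing arm first: take the red-headed pin from its wooden block and push it down through the fork and lug beside the camera until its head sits flat on the fork. Then pick the brass rod out of the black specimen holder and show it to the camera: hold its polished lower end still in the air 80 mm in front of the lens, centred on the lens axis and square to it, and finish while still holding it there. Leave the other two specimens where they stand, do not knock over the bottle or the jar, and do not knock the camera out of its setting.

Things in the scene. Friction and masses are not known exactly. Their poses are not given: they have to be found in the camera images.
- stand: fixed camera stand: white base plate 130 x 200 x 12 mm with a grey swing arm, a small white camera with black lens barrel that looks up, leaning to the stand's -x side (towards the robot), and, 95 mm to the camera's +y side, an aluminium fork. Origin on the table, 10 mm to the +y side of the point under the camera's tilt hinge; z up. Nothing on it is higher than 160 mm.
- fork_seat (a point): centre of the pin hole on top of the fork, 52 mm above the table; hole vertical. The fork is two plates 44 x 44 x 8 mm with the swing arm's 10 mm lug between; all three have an aligned 15 mm through hole (2 mm chamfer on top). With the head on the fork the pin's foot is 4 mm above the base plate. Axes as the stand's.
- pin: headed steel pin, upright: shank 12 mm diameter, 36 mm long with its foot tapered over 5 mm to 6 mm, then a red cylindrical head 24 mm diameter and 30 mm high. Origin at the centre of the foot, z up towards the head. 60 g. It stands in the wooden block, its head resting on the block's top, so that the whole head is free.
- collar (a point): centre of the underside of the pin's head, 36 mm above the pin's foot; it meets fork_seat when the pin is seated
- rack: fixed wooden block 70 x 70 x 44 mm with one 16 mm hole, 40 mm deep, in the middle of its top, in which the pin stands. Origin at the centre of its underside.
- holder: fixed black specimen holder 205 (its x) x 70 (its y) x 25 mm with three round pockets of 28 mm, 15 mm deep, at x = -65, 0 and +65 mm; in each stands one rod specimen. Which is where varies. Origin at the centre of its underside.
- brass: brass rod specimen, 25 mm diameter, 55 mm long, about 0.2 kg, standing upright in a holder pocket with its foot 10 mm above the table. Origin at the centre of its lower, polished end; z along the rod towards the other end.
- face (a point): centre of the brass rod's polished lower end (same as its origin)
- back (a point): centre of the brass rod's upper end, 55 mm from the face
- bright: bright steel rod specimen, same size, standing in the holder; leave it. Origin at the centre of its lower end, z up.
- dark: dark steel rod specimen, same size, standing in the holder; leave it. Origin at the centre of its lower end, z up.
- camera_tilt (a joint): lean of the camera's lens axis from the vertical (rad) towards the stand's -x side, about a stiff level hinge 75 mm above the table; stays where it was set
- camera_arm (a joint): swing of the camera arm about its vertical pivot (rad), 0 with the holes of lug and fork in line; starts at 0, stiff (0.8 N m), held by the pin once that is in
- lens (a point): centre of the camera's flat front ring and lens (ring 46 mm diameter), 75 mm from the tilt hinge. Its z axis is the lens axis, pointing out of the lens
- focus (a point): focal point: the point in the air on the lens axis 80 mm in front of the lens. Its z axis is the lens axis, pointing away from the camera; y is the level tilt axis. The brass rod's face belongs here, its z along this z.
- bottle: closed amber bottle, 52 mm diameter, 95 mm high, standing; origin at the centre of its underside
- jar: closed glass jar, 66 mm diameter, 70 mm high, standing; origin at the centre of its underside
There are look-alikes about, which are no part of the job. Several things have the shape of the brass; the one meant has the colours described above.

How it is judged:
On the way, in this order (a step that is already met when the one before it is completed fails the run):
1. the pin is pushed through fork and lug, its head down on the fork (horizontal distance between collar and fork_seat below 0.004 m and z of collar in the frame of fork_seat below 0.003 m and angle between pin's own z axis and vertical below 0.1 rad), for 0.2 s.
2. then the brass rod is lifted clear of the holder (height (world z) of face above 0.06 m), for 0.2 s.
At the end, for the whole second after the job is handed in: Pin seated: head within 3 mm of the fork top, 4 mm of the hole axis, upright to 0.1 rad. Brass rod at rest in the air, held by the fingers alone (over 2 N), polished end towards the lens, its centre within 12 mm of the focal point 80 mm off the lens, axis within 0.16 rad of the lens axis (all of step 1 and distance between face and focus below 0.012 m and angle between the z axis of brass and the z axis of focus, either way round below 0.16 rad and z of back in the frame of focus above 0.03 m and height (world z) of face above 0.15 m and contact force between brass and the fingers above 2 N and contact force between brass and stand below 0.3 N and linear speed of brass below 0.02 m/s and angular speed of brass below 0.15 rad/s); the arm keeps its last pose, push and grip.
It fails at once if another specimen is moved by more than 20 mm (distance of any of bright, dark from where it was at the start of the episode above 0.02 m).
It fails at once if the bottle or the jar is knocked over (angle between any of bottle, jar's own z axis and vertical above 0.6 rad).
It fails at once if the camera is knocked out of its setting (focal point shifted by more than 20 mm) (distance of focus from where it was at the start of the episode above 0.02 m).
It also fails if it takes over 58 s, if anything falls off the work surface, if the arm or the gripper's body presses on something with over 40 N, if the wrist force passes 120 N, or if a joint passes its speed limit or range.

## Robot

A 7-joint arm with a two-finger parallel gripper is mounted at the origin on the work surface. World frame = base frame: x ahead of the robot, y to its left, z up, the work surface at z = 0. Lengths are in m, angles in rad, forces in N, time in s.
With the tool pointing down it reaches from about 0.35 to 0.9 m from the base axis. Payload 8.1 kg.
Tool frame: the origin (TCP) lies midway between the tips of the shut fingers; the grasp point (between the pads) lies 19 mm behind it; z points along the fingers, y is the line along which they close (so a half turn about z gives the same grasp; the last joint's range is limited). The gripper opens to 92 mm and grips with 3 to 60 N. Pads are 19 mm wide; open, the fingers measure 130 mm over their backs; the gripper's body (75 mm by 190 mm) begins 47 mm behind the grasp point.
Start: joints at [-1.221, 0.434, 0.025, 1.573, -0.012, 1.134, -0.075], TCP at [0.273, 0.562, 0.227] pointing down, gripper open.
Joint ranges: [-2.62, 2.62], [-0.44, 2.09], [-1.27, 1.32], [0.08, 2.57], [-1.32, 4.46], [0.12, 2], [-2.74, 2.74]. Speed limits (rad/s): [2.22, 2.22, 3.01, 3.01, 3.14, 3.14, 3.14].

## Interface

Orientations are given as a rotation vector (axis times angle).
In Python, from cell import observe, cams, job gives the robot as it stands. The module is installed in compiled form; this text tells all that it offers.
- The arm moves only by the tool step_arm, never from a script. Its argument "steps" is a list of rows, each a list of 6 numbers: the shift along the world's x, y, z in mm, then the turn, a rotation vector about the world's x, y, z in rad. In form: [[dx, dy, dz, rx, ry, rz], ...]. A call has 1 to 20 rows; each row shifts and turns the commanded pose from where the row before left it; what a row does not reach is not made up. A row lasts 1/12 s, in which the tool goes at most 41.7 mm and 7.16 degrees, less where a joint would pass 70% of its speed; a pose out of reach is approached as far as the arm can. A call with a gripper value outside its range is refused whole. "gripper" is the opening, from 0 (shut) to 1 (fully open), set as the call begins (left out, the last holds). The fingers move at their own pace and stop on an object; "force" is the grip in N (left out, the last holds). Time passes only in rows, so rows that do not move let the fingers close. It gives the time, the measured TCP pose, the force, the opening and the grip force at its end, in the units of the state.
- observe(): the state, without advancing time (a new reading comes with each control period).
- cams.get_image(name): name is "scene" or "top" or "wrist"; returns the picture (480x640x3 uint8, red, green, blue); there is no depth.
- cams.get_calibration(name): a dict with "fov_y" (degrees; the focal length in pixels is half the picture's height over the tangent of half this angle, whatever the lens; pixels are square), "cx", "cy" (the principal point, pixels), "world_to_cam" (4x4, takes a point from world to camera coordinates). Camera axes: x right, y up, looking along -z (the intrinsics and any distortion apply to the point x, -y, -z); pixel columns grow to the right and rows downward; lengths in m; the calibration is good to about 2 mm. The wrist camera is an equidistant fisheye: a pixel r from the principal point sees the ray r / f radians off the axis. A picture is of the moment at which its call begins: read the wrist's pose just before it. get_calibration takes no time and is no camera call; for the wrist camera it gives the pose at the moment of the call.
- job.sign_off(): hands the job in; it is judged then, once.
The state is a dict: "clock": time; "joints": joint angles; "dq": joint speeds; "joint_efforts": joint torques, N m; "position": TCP position; "ee_rot": TCP orientation; "force": force on the tool from outside, world axes, zero at the start; "ft_torque": the same for the moment, N m; "width": opening from 0.0 (shut) to 1.0 (fully open); "gripper_force": force on a finger pad.
Only numpy, scipy, OpenCV 4.12 (cv2) and the standard library are available. Lean on these libraries where they do the work, as an engineer would, in place of code of your own. Each camera call takes 0.05 s, during which the arm holds its last target. There are 200 camera calls.

## Working session

There is one attempt and no reset: what is moved stays moved. The work goes in short steps, Python scripts to look and compute and a tool call to move; the robot and the scene stay as the last step left them, time stands still between calls to the robot, and variables do not carry over. Pictures are saved under pics/ and viewed, at most 10 in all, crops included, and the job is handed in when it is done.

Besides the shell and the picture viewer there is one more tool, called by a JSON object that holds its "name" and its "arguments", one argument or row to a line. step_arm: Moves the arm, as the interface text tells. Its arguments: {"type":"object","properties":{"steps":{"type":"array","items":{"type":"array","items":{"type":"number"}}},"gripper":{"type":"number"},"force":{"type":"number"}},"required":["steps"]}

```bash
mkdir -p pics; python3 - <<'E'
from cell import observe,cams,job
import cv2,json,numpy as np
np.set_printoptions(precision=4,suppress=True)
print(observe())
for n in("scene","top","wrist"):
    print(n,cams.get_calibration(n))
    cv2.imwrite(f"pics/{n}0.png",cams.get_image(n)[:,:,::-1])
E
```

```text
{'clock': 0.0, 'joints': array([-1.2206,  0.4352,  0.025 ,  1.5741, -0.0116,  1.134 , -0.0751]), 'dq': array([-0.0009,  0.0017,  0.002 , -0.0001,  0.0012, -0.0009, -0.0009]), 'joint_efforts': array([ -0.0001, -66.7845,   0.9848, -31.4468,  -0.0608,   0.0428,
         0.0002]), 'position': array([0.2733, 0.5615, 0.226 ]), 'ee_rot': array([-0.7053, -3.0612,  0.0024]), 'force': array([ 0.545 , -0.3655, -0.0527]), 'ft_torque': array([0.0483, 0.0473, 0.037 ]), 'gripper_force': 0.0, 'width': 1.0002713491613617}
scene {'fov_y': 46.683621783251255, 'cx': 325.39833396083384, 'cy': 235.2568604492077, 'world_to_cam': array([[-0.6189,  0.7853, -0.014 ,  0.4179],
       [-0.6515, -0.5034,  0.5675,  0.2347],
       [ 0.4386,  0.3604,  0.8232, -1.4154],
       [ 0.    ,  0.    ,  0.    ,  1.    ]])}
top {'fov_y': 43.583527973711384, 'cx': 324.0599148708618, 'cy': 234.21676305568658, 'world_to_cam': array([[-0.0217, -0.9998, -0.002 , -0.0507],
       [ 0.9947, -0.0218,  0.1002, -0.5765],
       [-0.1002,  0.0002,  0.995 , -1.5612],
       [ 0.    ,  0.    ,  0.    ,  1.    ]])}
wrist {'fov_y': 65.70646984690485, 'cx': 317.9270181046238, 'cy': 242.64892709774014, 'world_to_cam': array([[ 0.4373,  0.8993, -0.0006, -0.6259],
       [-0.8638,  0.4199, -0.2786,  0.0342],
       [-0.2503,  0.1224,  0.9604, -0.3898],
       [ 0.    ,  0.    ,  0.    ,  1.    ]])}
```

View pics/top0.png

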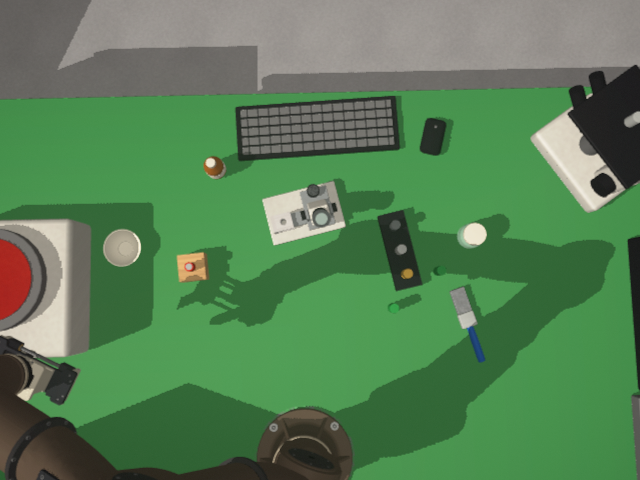

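View pics/scene0.png

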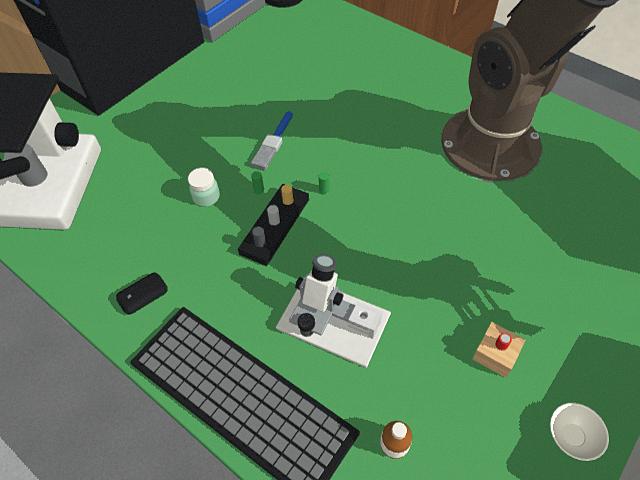

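The top view shows the rack and pin at about (190,267), the stand at (304,213) with the fork hole near (283,221) and the lens at (320,215). The holder is at (400,250), with the brass rod at (407,273). Next I'll view enlarged crops of these.

```bash
cat > h.py <<'E'
import numpy as np, cv2
from cell import observe,cams,job
from scipy.spatial.transform import Rotation as R
np.set_printoptions(precision=4,suppress=True)
def ray(c,u,v,fish=False):
    f=240/np.tan(np.radians(c["fov_y"])/2); d=np.array([u-c["cx"],v-c["cy"]])/f
    if fish:
        r=np.hypot(*d); d=d/r*np.tan(r)
    M=c["world_to_cam"]; w=M[:3,:3].T@np.array([d[0],-d[1],-1]); return -M[:3,:3].T@M[:3,3],w/np.linalg.norm(w)
def atz(c,u,v,z,fish=False):
    o,w=ray(c,u,v,fish); return o+w*(z-o[2])/w[2]
def proj(c,p,fish=False):
    f=240/np.tan(np.radians(c["fov_y"])/2); q=c["world_to_cam"]@np.append(p,1); x,y,z=q[0],-q[1],-q[2]
    s=1/z
    if fish: r=np.hypot(x,y); s=np.arctan2(r,z)/max(r,1e-9)
    return np.array([c["cx"]+f*x*s,c["cy"]+f*y*s])
def tri(rs):
    A=sum(np.eye(3)-np.outer(w,w) for o,w in rs); b=sum((np.eye(3)-np.outer(w,w))@o for o,w in rs); return np.linalg.solve(A,b)
E
python3 - <<'E'
import cv2,numpy as np
t=cv2.imread("pics/top0.png");s=cv2.imread("pics/scene0.png")
def c(im,x,y,w,h,k): return cv2.resize(im[y:y+h,x:x+w],None,fx=k,fy=k,interpolation=cv2.INTER_CUBIC)
a=np.hstack([c(t,260,176,100,75,4),c(t,170,245,50,75,4),c(t,375,205,50,75,4)][:3])
b=np.hstack([c(s,270,250,130,75*1,4)[:, :480],c(s,465,315,80,75,4)])
cv2.imwrite("pics/m1.png",np.vstack([a,b]))
E
```

```text
(no output)
```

View pics/m1.png

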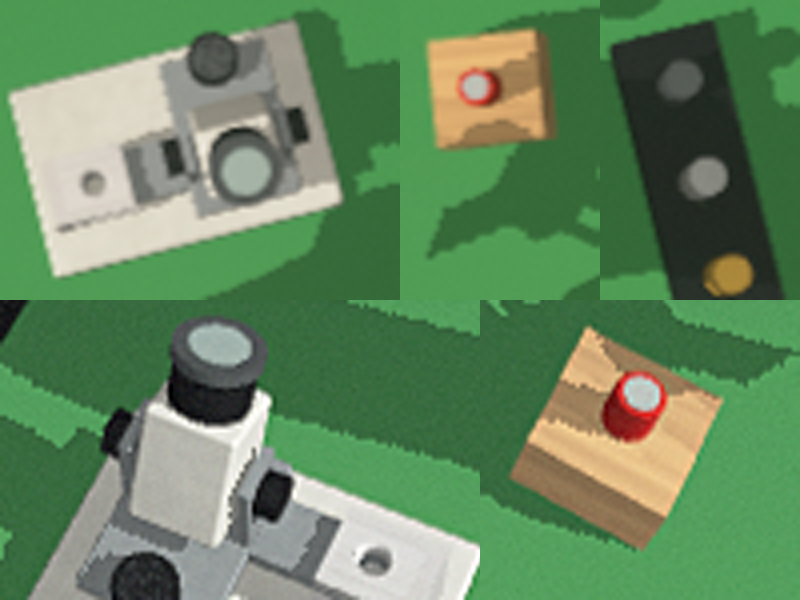

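The crops give these positions in top-image pixels: fork hole (282.7,221.4), lens (321,217), pin head top (189.4,266.4) and brass rod top (408.1,272.9). In the scene image they are: fork hole (363.7,314.7), lens (324.4,260.5) and pin head (505.4,337.7).

```bash
python3 - <<'E'
from h import *
T=cams.get_calibration("top");S=cams.get_calibration("scene")
def t2(a,b): 
    p=tri([ray(T,*a),ray(S,*b)]); return p,proj(T,p)-a
print("fork",t2((282.7,221.4),(363.7,314.7)),atz(T,282.7,221.4,.052))
print("lens",t2((321,217),(324.4,260.5)))
print("pin",t2((189.4,266.4),(505.4,337.7)),atz(T,189.4,266.4,.074),atz(S,505.4,337.7,.074))
print("brass",atz(T,408.1,272.9,.065))
c=[atz(T,260+x/4-.4,176+y/4-.4,.012) for x,y in((10,93),(297,22),(342,200),(55,276))]
print("plate",np.mean(c,0),[np.linalg.norm(c[i]-c[(i+1)%4]) for i in range(4)])
ax=c[0]+c[3]-c[1]-c[2];yaw=np.arctan2(-ax[0],ax[1]);print("yaw",yaw)
rc=[atz(T,170+x/4-.4,245+y/4-.4,.044) for x,y in((28,42),(137,30),(148,138),(38,148))];print("rack",np.mean(rc,0))
h=[atz(T,375+x/4-.4,205+y/4-.4,.025) for x,y in((11,45),(114,21))];print("holder",h,h[1]-h[0])
W=cams.get_calibration("wrist");print(-W["world_to_cam"][:3,:3].T@W["world_to_cam"][:3,3])
s=observe();print(R.from_rotvec(s["ee_rot"]).as_matrix())
E
```

```text
fork (array([0.6091, 0.0444, 0.0508]), array([-0.0212,  0.0131])) [0.609  0.0442 0.052 ]
lens (array([ 0.6054, -0.0559,  0.1484]), array([-0.2938,  0.2052]))
pin (array([0.4952, 0.2849, 0.0718]), array([-0.4401,  0.1709])) [0.4955 0.2833 0.074 ] [0.4959 0.286  0.074 ]
brass [ 0.467  -0.2771  0.065 ]
plate [ 0.637  -0.0096  0.012 ] [np.float64(0.19931297715124238), np.float64(0.12464323386926154), np.float64(0.19862725579341933), np.float64(0.12756206450876353)]
yaw 0.23096628299899336
rack [0.4955 0.2845 0.044 ]
holder [array([ 0.6217, -0.2062,  0.025 ]), array([ 0.6363, -0.2753,  0.025 ])] [ 0.0146 -0.0691  0.    ]
[0.2057 0.5963 0.3836]
[[-0.8992  0.4376 -0.0004]
 [ 0.4376  0.8992 -0.0011]
 [-0.0001 -0.0012 -1.    ]]
```

The two views agree to within 2 mm or so: fork at (0.609,0.044), pin at (0.495,0.2845) and stand yaw 0.231, with the lens leaning about 0.34. I'll move above the pin, turned so the fingers close along the stand's x.

{"name": "step_arm", "arguments": {
  "steps": [
    [22.2,-27.7,-5.0,0,0,-0.0887],
    [22.2,-27.7,-5.0,0,0,-0.0887],
    [22.2,-27.7,-5.0,0,0,-0.0887],
    [22.2,-27.7,-5.0,0,0,-0.0887],
    [22.2,-27.7,-5.0,0,0,-0.0887],
    [22.2,-27.7,-5.0,0,0,-0.0887],
    [22.2,-27.7,-5.0,0,0,-0.0887],
    [22.2,-27.7,-5.0,0,0,-0.0887],
    [22.2,-27.7,-5.0,0,0,-0.0887],
    [22.2,-27.7,-5.0,0,0,-0.0887],
    [0,0,0,0,0,0],
    [0,0,0,0,0,0]
  ],
  "gripper": 0.7
}}

```text
clock: 1.15
position: [0.4966, 0.2825, 0.1763]
ee_rot: [1.956, 2.457, -0.002]
force: [-0.5, 0.6, 0.6]
width: 0.697
gripper_force: 0.0
```

```bash
python3 - <<'E'
from h import *
import pickle
W=cams.get_calibration("wrist");im=cams.get_image("wrist");pickle.dump(W,open("w1.pkl","wb"))
cv2.imwrite("pics/w1.png",im[:,:,::-1])
s=observe();print(s["position"],s["joints"],R.from_rotvec(s["ee_rot"]).as_matrix())
for n,p in dict(pintop=(.4955,.2845,.074),fork=(.609,.0444,.052),lens=(.6054,-.0559,.148)).items(): print(n,proj(W,p,True))
E
```

```text
[0.4955 0.2845 0.1765] [-0.8351  0.4002  0.3013  1.7892 -0.1404  0.9737 -0.247 ] [[-0.228   0.9737 -0.0006]
 [ 0.9737  0.228  -0.0003]
 [-0.0001 -0.0006 -1.    ]]
pintop [316.5117 241.5401]
fork [367.7886 459.7171]
lens [344.6769 569.6133]
```

View pics/w1.png

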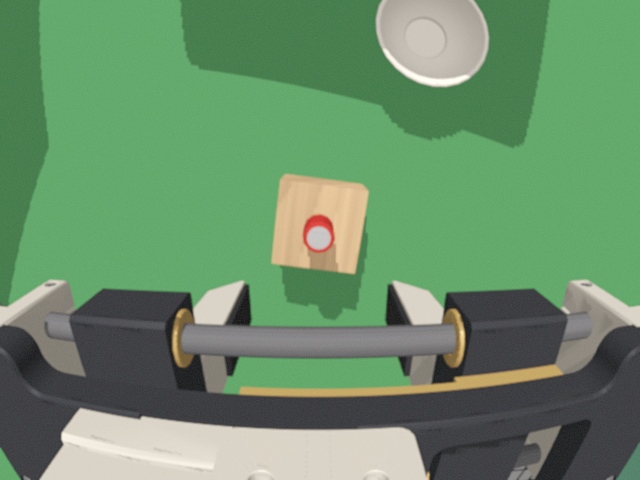

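The wrist view shows the pin's head top at (319,238), centred between the fingers. I'll compute the offset.

```bash
python3 - <<'E'
from h import *
import pickle
W=pickle.load(open("w1.pkl","rb"));T=cams.get_calibration("top");S=cams.get_calibration("scene")
print(atz(W,319,238,.074,True), tri([ray(W,319,238,True),ray(T,189.4,266.4),ray(S,505.4,337.7)]))
E
```

```text
[0.4967 0.2875 0.074 ] [0.4957 0.2856 0.0712]
```

{"name": "step_arm", "arguments": {
  "steps": [
    [0.5,1.5,-25,0,0,0],
    [0,0,-30,0,0,0],
    [0,0,-30,0,0,0],
    [0,0,-25,0,0,0],
    [0,0,-12,0,0,0],
    [0,0,-5,0,0,0],
    [0,0,0,0,0,0],
    [0,0,0,0,0,0]
  ]
}}

```text
clock: 1.87
position: [0.4964, 0.2874, 0.0508]
ee_rot: [1.949, 2.463, 0.002]
force: [-0.1, 0.4, 0.6]
width: 0.702
gripper_force: 0.0
```

{"name": "step_arm", "arguments": {
  "steps": [
    [0,0,0,0,0,0],
    [0,0,0,0,0,0],
    [0,0,0,0,0,0],
    [0,0,0,0,0,0],
    [0,0,0,0,0,0],
    [0,0,0,0,0,0],
    [0,0,0,0,0,0],
    [0,0,0,0,0,0],
    [0,0,0,0,0,0],
    [0,0,0,0,0,0]
  ],
  "gripper": 0,
  "force": 30
}}

```text
clock: 2.7
position: [0.496, 0.2865, 0.0498]
ee_rot: [1.951, 2.463, 0.0]
force: [-0.8, -0.5, 2.2]
width: 0.256
gripper_force: 30.0
```

{"name": "step_arm", "arguments": {
  "steps": [
    [0,0,15,0,0,0],
    [0,0,30,0,0,0],
    [0,0,30,0,0,0],
    [0,0,5,0,0,0],
    [11.3,-24.2,0,0,0,0],
    [11.3,-24.2,0,0,0,0],
    [11.3,-24.2,0,0,0,0],
    [11.3,-24.2,0,0,0,0],
    [11.3,-24.2,0,0,0,0],
    [11.3,-24.2,0,0,0,0],
    [11.3,-24.2,0,0,0,0],
    [11.3,-24.2,0,0,0,0],
    [11.3,-24.2,0,0,0,0],
    [11.3,-24.2,0,0,0,0],
    [0,0,0,0,0,0],
    [0,0,0,0,0,0]
  ]
}}

```text
clock: 4.03
position: [0.6091, 0.0423, 0.1292]
ee_rot: [1.955, 2.459, -0.001]
force: [-0.1, 0.5, -0.9]
width: 0.255
gripper_force: 30.0
```

```bash
python3 - <<'E'
from h import *
import pickle
W=cams.get_calibration("wrist");s=observe();im=cams.get_image("wrist");pickle.dump(W,open("w2.pkl","wb"))
sc=cams.get_image("scene");tp=cams.get_image("top")
for n,i in(("w2",im),("s2",sc),("t2",tp)): cv2.imwrite(f"pics/{n}.png",i[:,:,::-1])
print(s["position"],s["ee_rot"])
for n,p in dict(tcp=s["position"],collar=(.609,.044,.1245),foot=(.609,.0444,.088),fork=(.609,.0444,.052),lens=(.6054,-.0559,.148)).items(): print(n,proj(W,p,True),proj(cams.get_calibration("scene"),p))
a=cv2.resize(im[120:420,120:520],(800,600),interpolation=cv2.INTER_CUBIC)
b=cv2.resize(sc[190:340,270:420],(600,600),interpolation=cv2.INTER_CUBIC)
cv2.imwrite("pics/m2.png",np.hstack([im[180:480,170:470],cv2.resize(sc[230:340,290:390],(330,363),interpolation=cv2.INTER_CUBIC)[:300]])[:,:,::-1])
E
```

```text
[0.6091 0.0423 0.1292] [ 1.955   2.4588 -0.0015]
tcp [317.1691 306.3811] [364.5578 294.9439]
collar [317.7562 298.873 ] [365.2514 296.6207]
foot [317.9353 271.3656] [364.5602 305.8657]
fork [317.9286 252.2326] [363.7524 314.3751]
lens [271.2989 467.8536] [323.9364 260.5471]
```

View pics/m2.png

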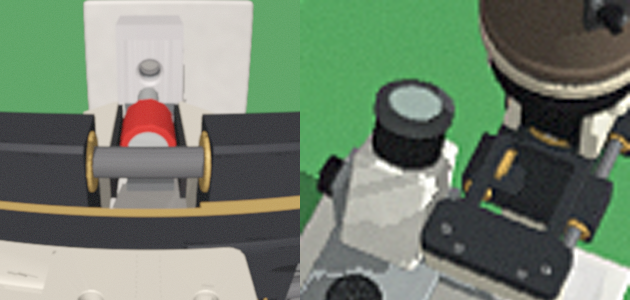

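```bash
python3 - <<'E'
import cv2
im=cv2.imread("pics/w2.png")
cv2.imwrite("pics/w2z.png",cv2.resize(im[235:310,280:360],None,fx=8,fy=8,interpolation=cv2.INTER_CUBIC))
E
```

```text
(no output)
```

View pics/w2z.png

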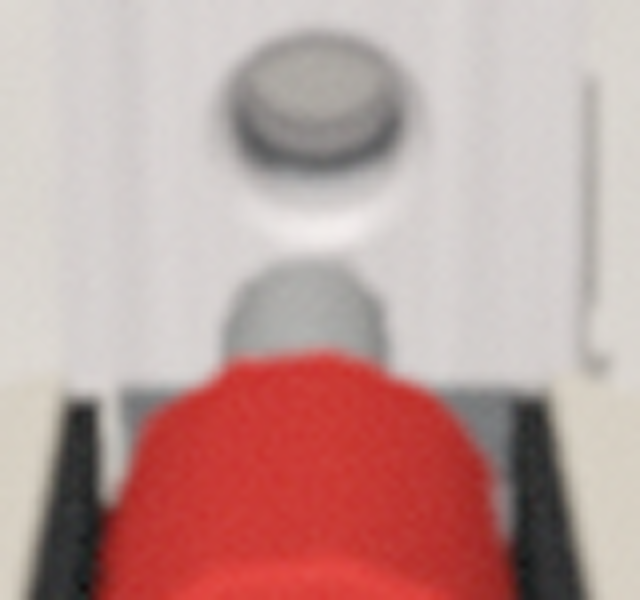

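The wrist crop puts the chamfer rim's centre at about (319.6,252). The far edge of the head's underside is at (318.2,279) and the far tip of the foot at about (318.2,267.5).

```bash
python3 - <<'E'
from h import *
import pickle
W=pickle.load(open("w2.pkl","rb"))
n=np.array([-.2289,.9734,0])
h=atz(W,319.6,252,.052,True); print("hole",h)
c=atz(W,318.2,279,.1237,True)-n*.012; print("collar",c)
f=atz(W,318.2,267.5,.0877,True)-n*.003; print("foot",f)
f=atz(W,318.2,267.5,.0927,True)-n*.006; print("taper top",f)
print(h-c, observe()["position"])
E
```

```text
hole [0.61   0.0448 0.052 ]
collar [0.6097 0.0421 0.1237]
foot [0.6093 0.0437 0.0877]
taper top [0.6096 0.0425 0.0927]
[ 0.0003  0.0027 -0.0717] [0.6084 0.0459 0.1293]
```

{"name": "step_arm", "arguments": {
  "steps": [
    [0.5,2,0,0,0,0],
    [0,0,-15,0,0,0],
    [0,0,-15,0,0,0],
    [0,0,-4,0,0,0],
    [0,0,-4,0,0,0],
    [0,0,-4,0,0,0],
    [0,0,-3,0,0,0],
    [0,0,0,0,0,0],
    [0,0,0,0,0,0]
  ]
}}

```text
clock: 4.93
position: [0.6096, 0.046, 0.0848]
ee_rot: [1.951, 2.462, -0.0]
force: [0.9, -2.0, -1.2]
width: 0.252
gripper_force: 30.0
```

{"name": "step_arm", "arguments": {
  "steps": [
    [0,0,-4,0,0,0],
    [0,0,-4,0,0,0],
    [0,0,-4,0,0,0],
    [0,0,-4,0,0,0],
    [0,0,-4,0,0,0],
    [0,0,-3,0,0,0],
    [0,0,0,0,0,0],
    [0,0,0,0,0,0]
  ]
}}

```text
clock: 5.6
position: [0.6095, 0.0458, 0.061]
ee_rot: [1.951, 2.462, -0.001]
force: [2.4, -5.6, -3.7]
width: 0.251
gripper_force: 30.0
```

{"name": "step_arm", "arguments": {
  "steps": [
    [0,-0.7,-1,0,0,0],
    [0,0,-1,0,0,0],
    [0,0,-1,0,0,0],
    [0,0,-1,0,0,0],
    [0,0,0,0,0,0],
    [0,0,0,0,0,0]
  ]
}}

```text
clock: 6.1
position: [0.6097, 0.0456, 0.0579]
ee_rot: [1.951, 2.462, 0.0]
force: [-0.1, -5.2, 3.7]
width: 0.252
gripper_force: 30.0
```

{"name": "step_arm", "arguments": {
  "steps": [
    [0,-0.5,-1,0,0,0],
    [0,0,-1,0,0,0],
    [0,0,0,0,0,0],
    [0,0,0,0,0,0],
    [0,0,0,0,0,0]
  ]
}}

```text
clock: 6.52
position: [0.6097, 0.0454, 0.0577]
ee_rot: [1.951, 2.462, 0.002]
force: [-7.0, -5.0, 23.5]
width: 0.253
gripper_force: 30.0
```

The head is on the fork: z has stopped and the force has risen to 23 N. I'll release and go up.

{"name": "step_arm", "arguments": {
  "steps": [
    [0,0,2,0,0,0],
    [0,0,0,0,0,0],
    [0,0,0,0,0,0],
    [0,0,0,0,0,0],
    [0,0,0,0,0,0],
    [0,0,0,0,0,0],
    [0,0,10,0,0,0],
    [0,0,25,0,0,0],
    [0,0,35,0,0,0],
    [0,0,35,0,0,0],
    [0,0,30,0,0,0],
    [-5,-20,30,0,0,0],
    [0,0,0,0,0,0],
    [0,0,0,0,0,0]
  ],
  "gripper": 0.6
}}

```text
clock: 7.68
position: [0.6054, 0.0238, 0.2255]
ee_rot: [1.951, 2.458, 0.005]
force: [-0.1, 0.3, -0.9]
width: 0.596
gripper_force: 0.0
```

```bash
python3 - <<'E'
from h import *
import pickle
W=cams.get_calibration("wrist");s=observe();im=cams.get_image("wrist");pickle.dump(W,open("w3.pkl","wb"))
tp=cams.get_image("top");sc=cams.get_image("scene")
for n,i in(("w3",im),("s3",sc),("t3",tp)): cv2.imwrite(f"pics/{n}.png",i[:,:,::-1])
print(s["position"])
for n,p in dict(pintop=(.6098,.0448,.082),fork=(.6098,.0448,.052),lens=(.6054,-.0559,.147)).items(): print(n,proj(W,p,True))
a=cv2.resize(im,(800,600))
cv2.imwrite("pics/w3z.png",a[:,:,::-1])
E
```

```text
[0.6054 0.0238 0.2255]
pintop [327.4919 207.7484]
fork [326.4845 201.5339]
lens [292.6526 353.0508]
```

View pics/w3z.png

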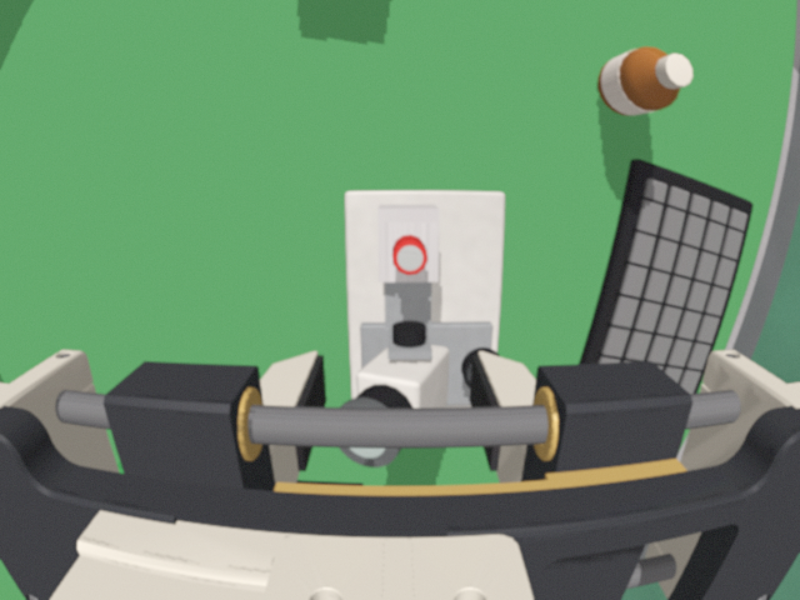

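The head top is at (328,207) in the wrist image, where (327.5,207.7) was predicted, so the pin is seated. Next I'll move above the brass rod, turning -1.593.

{"name": "step_arm", "arguments": {
  "steps": [
    [-9.2,-20.1,0,0,0,-0.1062],
    [-9.2,-20.1,0,0,0,-0.1062],
    [-9.2,-20.1,0,0,0,-0.1062],
    [-9.2,-20.1,0,0,0,-0.1062],
    [-9.2,-20.1,0,0,0,-0.1062],
    [-9.2,-20.1,0,0,0,-0.1062],
    [-9.2,-20.1,0,0,0,-0.1062],
    [-9.2,-20.1,0,0,0,-0.1062],
    [-9.2,-20.1,0,0,0,-0.1062],
    [-9.2,-20.1,0,0,0,-0.1062],
    [-9.2,-20.1,0,0,0,-0.1062],
    [-9.2,-20.1,0,0,0,-0.1062],
    [-9.2,-20.1,0,0,0,-0.1062],
    [-9.2,-20.1,0,0,0,-0.1062],
    [-9.2,-20.1,0,0,0,-0.1062],
    [0,0,0,0,0,0],
    [0,0,0,0,0,0]
  ]
}}

```text
clock: 9.25
position: [0.4656, -0.2765, 0.2218]
ee_rot: [-3.124, -0.325, 0.003]
force: [-0.1, -0.2, 0.0]
width: 0.604
gripper_force: 0.0
```

```bash
python3 - <<'E'
from h import *
import pickle
W=cams.get_calibration("wrist");s=observe();im=cams.get_image("wrist");pickle.dump(W,open("w4.pkl","wb"))
cv2.imwrite("pics/w4.png",im[:,:,::-1])
print(s["position"],s["joints"],R.from_rotvec(s["ee_rot"]).as_matrix())
for n,p in dict(brass=(.467,-.2771,.065),lens=(.6054,-.0559,.147)).items(): print(n,proj(W,p,True))
cv2.imwrite("pics/w4z.png",cv2.resize(im,(800,600))[:,:,::-1])
E
```

```text
[ 0.4656 -0.2765  0.2218] [-0.159   0.368   0.8074  1.8283 -0.2989  1.0739 -0.6032] [[ 0.9785  0.2061 -0.0021]
 [ 0.2061 -0.9785  0.0001]
 [-0.002  -0.0005 -1.    ]]
brass [321.0429 223.8019]
lens [66.3715 15.4246]
```

View pics/w4z.png

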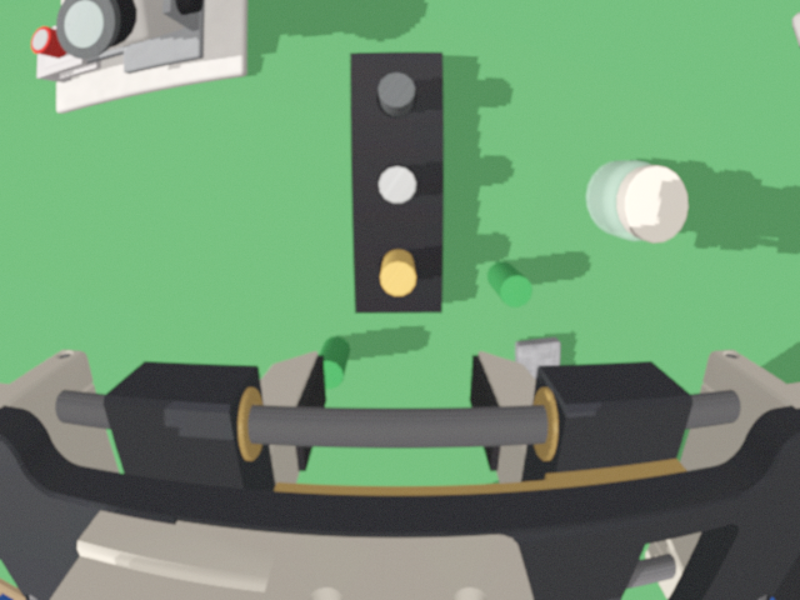

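The brass rod's top is at (318.4,223.2) and the lens ring's centre at about (70.4,20), both in native pixels. The green decoys stand near the fingers, so I'll compute the clearances.

```bash
python3 - <<'E'
from h import *
import pickle
W=pickle.load(open("w4.pkl","rb"));T=cams.get_calibration("top");S=cams.get_calibration("scene")
b=atz(W,318.4,223.2,.065,True);print("brass",b)
rs=[ray(W,70.4,20,True),ray(T,321,217),ray(S,324.4,260.5)]
L=tri(rs);print("lens",L,tri(rs[1:]),[ (proj(W,L,True)-[70.4,20]),proj(T,L)-[321,217],proj(S,L)-[324.4,260.5]])
for u,v in((334/1.25,375/1.25),(517/1.25,290/1.25)):
    g=atz(W,u,v,.05,True);d=g-b;print("green rel (row,closing)",d[:2]@[.9785,.2061],d[:2]@[.2061,-.9785])
y=.231;xs=np.array([np.cos(y),np.sin(y),0]);ys=np.array([-np.sin(y),np.cos(y),0])
fork=np.array([.6097,.0448,.052]);H=fork-.095*ys;H[2]=.075;d=L-H
print("hinge",H,"d in stand",d@xs,d@ys,d[2],np.linalg.norm(d),"tilt",np.arctan2(-d@xs,d[2]))
t=np.arctan2(-d@xs,d[2]);F=H+.155*(-np.sin(t)*xs+np.cos(t)*np.array([0,0,1]));print("focus",F, "xs ys",xs,ys)
E
```

```text
brass [ 0.4671 -0.2747  0.065 ]
lens [ 0.604  -0.057   0.1435] [ 0.6054 -0.0559  0.1484] [array([-0.7366, -1.8572]), array([0.1932, 1.0171]), array([-0.4316,  0.5165])]
green rel (row,closing) -0.08053281698749963 -0.05013861912905295
green rel (row,closing) -0.011526726410356248 0.08905675384031353
hinge [ 0.6315 -0.0477  0.075 ] d in stand -0.028860136134797848 -0.002813190982525033 0.06845064945353378 0.07433917481270416 tilt 0.3990039462312375
focus [ 0.5728 -0.0615  0.2178] xs ys [0.9734 0.229  0.    ] [-0.229   0.9734  0.    ]
```

{"name": "step_arm", "arguments": {
  "steps": [
    [0.5,1,-30,0,0,0],
    [0,0,-40,0,0,0],
    [0,0,-40,0,0,0],
    [0,0,-35,0,0,0],
    [0,0,-25,0,0,0],
    [0,0,-14,0,0,0],
    [0,0,-6,0,0,0],
    [0,0,0,0,0,0],
    [0,0,0,0,0,0]
  ]
}}

```text
clock: 10.05
position: [0.4675, -0.2747, 0.033]
ee_rot: [-3.124, -0.33, -0.0]
force: [1.5, -0.3, 0.1]
width: 0.603
gripper_force: 0.0
```

{"name": "step_arm", "arguments": {
  "steps": [
    [0,0,0,0,0,0],
    [0,0,0,0,0,0],
    [0,0,0,0,0,0],
    [0,0,0,0,0,0],
    [0,0,0,0,0,0],
    [0,0,0,0,0,0],
    [0,0,0,0,0,0],
    [0,0,0,0,0,0]
  ],
  "gripper": 0,
  "force": 40
}}

```text
clock: 10.72
position: [0.4673, -0.2754, 0.0332]
ee_rot: [3.124, 0.327, 0.001]
force: [0.1, 0.8, 6.3]
width: 0.263
gripper_force: 40.0
```

{"name": "step_arm", "arguments": {
  "steps": [
    [0,0,10,0,0,0],
    [0,0,20,0,0,0],
    [0,0,30,0,0,0],
    [0,0,35,0,0,0],
    [0,0,35,0,0,0],
    [0,0,35,0,0,0],
    [3,17,30,0,0,0],
    [3,17,30,0,0,0],
    [3,17,30,0,0,0],
    [3,17,0,0,0,0],
    [3,17,0,0,0,0],
    [3,17,0,0,0,0],
    [3,17,0,0,0,0],
    [3,17,0,0,0,0],
    [3,17,0,0,0,0],
    [3,17,0,0,0,0],
    [0,0,0,0,0,0],
    [0,0,0,0,0,0]
  ]
}}

```text
clock: 12.22
position: [0.4965, -0.1044, 0.2877]
ee_rot: [-3.124, -0.33, 0.001]
force: [-0.2, -0.5, -1.5]
width: 0.262
gripper_force: 40.0
```

```bash
python3 - <<'E'
from h import *
import pickle
W=cams.get_calibration("wrist");s=observe();im=cams.get_image("wrist");pickle.dump(W,open("w5.pkl","wb"))
cv2.imwrite("pics/w5.png",im[:,:,::-1])
print(s["position"],s["joints"],R.from_rotvec(s["ee_rot"]).as_matrix())
for n,p in dict(pin=(.6097,.0448,.082),lens=(.604,-.057,.1435)).items(): print(n,proj(W,p,True))
cv2.imwrite("pics/w5z.png",cv2.resize(im[60:360,150:550],(800,600),interpolation=cv2.INTER_CUBIC)[:,:,::-1])
E
```

```text
[ 0.4965 -0.1044  0.2877] [-0.5542  0.2225  0.8138  1.8065 -0.1737  1.1872 -1.0475] [[ 0.9779  0.209  -0.001 ]
 [ 0.209  -0.9779  0.0001]
 [-0.0009 -0.0003 -1.    ]]
pin [196.6181  76.4199]
lens [290.2046  89.55  ]
```

View pics/w5z.png

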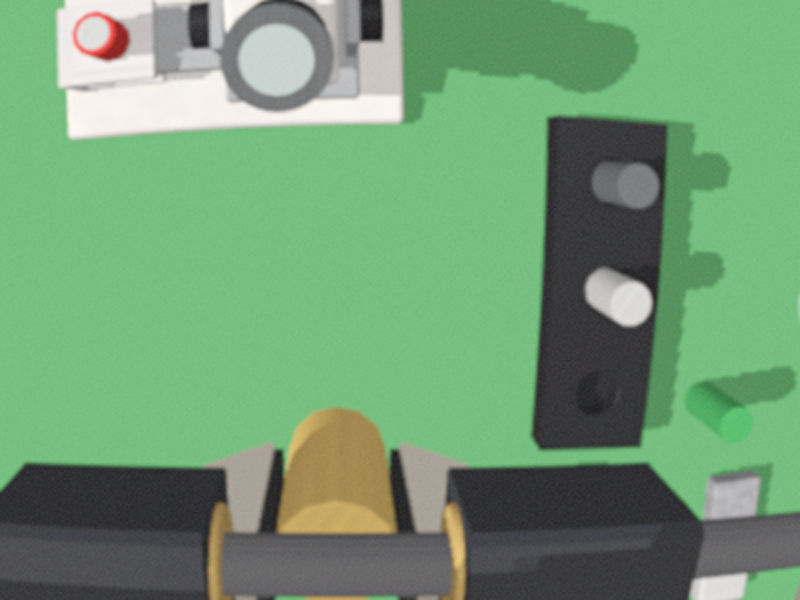

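The lens ring's centre is at (288.3,87.8), the pin's top at (198,77.5), and the far rim of the rod's lower end at (320,264). The other two specimens are still standing. I'll fit the tilt with the geometric constraints.

```bash
cat > fit.py <<'E'
from h import *
import pickle
from scipy.optimize import least_squares
l=lambda n:pickle.load(open(n,"rb"))
W4,W5,W2=l("w4.pkl"),l("w5.pkl"),l("w2.pkl");T=cams.get_calibration("top");S=cams.get_calibration("scene")
def model(p):
    f=np.array([p[0],p[1],.052]);y=p[2];xs=np.array([np.cos(y),np.sin(y),0]);ys=np.array([-np.sin(y),np.cos(y),0])
    d=-np.sin(p[3])*xs+np.cos(p[3])*np.array([0,0,1]);H=f-.095*ys;H[2]=.075
    return f,H+.075*d,H+.155*d,d,ys
obs=[(T,0,1,(321,217)),(S,0,1,(324.4,260.5)),(W4,1,1,(70.4,20)),(W5,1,1,(288.3,87.8)),(T,0,0,(282.7,221.4)),(S,0,0,(363.7,314.7)),(W2,1,0,(319.6,252)),(W5,1,2,(198,77.5))]
def res(p):
    m=model(p);pt={0:m[0],1:m[1],2:m[0]+[0,0,.03]};r=[]
    for c,fi,k,uv in obs:
        dist=np.linalg.norm((c["world_to_cam"]@np.append(pt[k],1))[:3])
        r+=list((proj(c,pt[k],bool(fi))-uv)*dist/(240/np.tan(np.radians(c["fov_y"])/2))*1000)
    return np.array(r+[(p[2]-.231)/.01])
s=least_squares(res,[.609,.044,.231,.36],x_scale=[.01,.01,.1,.1]);p=s.x
E
python3 - <<'E'
from fit import *
m=model(p);print("p",p,"lens",m[1],"focus",m[2],"d",m[3],"\nres mm",s.fun.round(1))
n=np.array([.9779,.209,0]);c=atz(W5,320,264,.2647,True)-n*.0125
print("face est",c,"TCP",observe()["position"])
E
```

```text
p [0.6096 0.0435 0.2422 0.3984] lens [ 0.6041 -0.0557  0.1441] focus [ 0.574  -0.0632  0.2179] d [-0.3766 -0.093   0.9217] 
res mm [-0.8  2.3  0.1  1.4 -2.1 -1.8  0.3  1.   0.7 -0.6 -1.  -0.7 -0.7  1.1
 -0.2 -0.9  1.1]
face est [ 0.4956 -0.104   0.2647] TCP [ 0.4964 -0.1055  0.2878]
```

{"name": "step_arm", "arguments": {
  "steps": [
    [5,4,0,0.0191,-0.0774,0],
    [5,4,0,0.0191,-0.0774,0],
    [5,4,0,0.0191,-0.0774,0],
    [5,4,0,0.0191,-0.0774,0],
    [5,4,0,0.0191,-0.0774,0],
    [15,7,-10,0,0,0],
    [15,7,-15,0,0,0],
    [10,4,-15,0,0,0],
    [4,2,-8,0,0,0],
    [0,0,0,0,0,0],
    [0,0,0,0,0,0],
    [0,0,0,0,0,0],
    [0,0,0,0,0,0]
  ]
}}

```text
clock: 13.35
position: [0.5659, -0.0661, 0.2406]
ee_rot: [-3.011, -0.314, -0.607]
force: [-0.0, 0.2, -1.2]
width: 0.265
gripper_force: 40.0
```

```bash
cat > chk.py <<'E'
from fit import *
m=model(p);P=[];Z=[]
for i in range(3):
    s=observe();M=R.from_rotvec(s["ee_rot"]).as_matrix();P.append(s["position"]);Z.append(M[:,2]); cams.get_image("top")
P=np.mean(P,0);Z=np.mean(Z,0);Z/=np.linalg.norm(Z)
face=P+.023*Z
print(s["clock"],P,"face err mm",(face-m[2])*1000,"ang",np.arccos(-Z@m[3]),"turn",np.cross(-Z,m[3]),s["gripper_force"],s["force"],s["joints"])
E
python3 chk.py; python3 - <<'E'
from h import *
import pickle
W=cams.get_calibration("wrist");pickle.dump(W,open("w6.pkl","wb"))
w=cams.get_image("wrist");sc=cams.get_image("scene")
a=cv2.resize(w[150:400,200:450],(400,400));b=cv2.resize(sc[200:320,280:400],(400,400),interpolation=cv2.INTER_CUBIC)
cv2.imwrite("pics/m6.png",np.hstack([a,b])[:,:,::-1])
E
```

```text
13.45 [ 0.5659 -0.0658  0.2406] face err mm [ 0.6391 -0.5319  1.5576] ang 0.0015187134373984828 turn [-0.      0.0015  0.0002] 39.969761967659 [-1.0731  0.1758 -1.7587] [-0.5633  0.1539  0.7782  2.0692 -0.4632  0.6426 -0.8444]
```

View pics/m6.png

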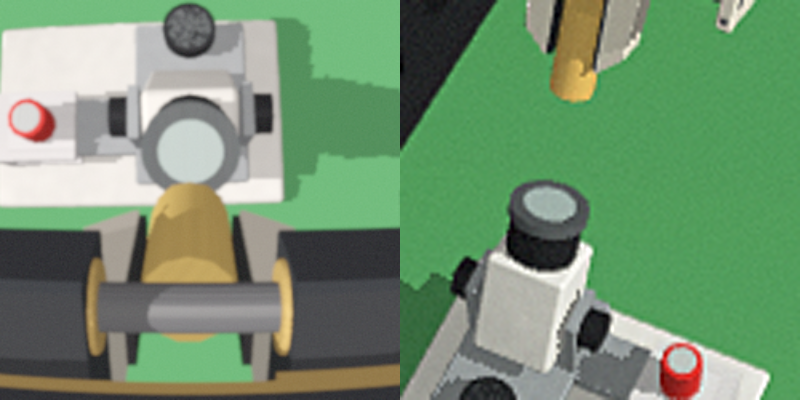

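The rod stands over the lens in line with its axis, and the pin is seated. In the scene image the centre of the rod's face is at about (331,227). I'll check that against the focus point, then hand in if they agree.

```bash
python3 - <<'E'
from fit import *
q=proj(S,model(p)[2]);print("focus px",q)
if np.hypot(*(q-[331,227]))<4: print(job.sign_off())
E
```

```text
focus px [330.92   226.3621]
the job is handed in; nothing more can be done
None
```

I locked the swing arm with the pin, its head down on the fork, and handed the job in with the brass rod held at the focal point; by my own measurements its face was within about 2 mm and its axis within 0.01 rad of the fitted lens axis, but the sign-off returned no verdict.

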